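Slide the red handset off the stack onto the disinfecting tray

TASK

Three phones lie stacked on a white carton, a red one on top. Slide the red phone sideways off the stack, without lifting it, onto the black-topped blue disinfecting tray beside it (not the white packing pad on the other side), so that it lies flat and wholly on the tray, lengthways along it. Leave the two phones beneath where they are.

Things in the scene. Friction and masses are not known exactly. Their poses are not given: they have to be found in the camera images.
- red: The phone to slide: a rugged handset, red case, face down, 150 x 68 x 15 mm (x, y, z), about 0.24 kg, loose. Top of the stack: its underside starts 70 mm and its top 85 mm above the table. Origin: centre of its underside; x along its length, z up.
- middle: Mid-grey phone right under the red one, same size, loose, 55 to 70 mm above the table. Origin: centre of its underside; x along its length. Stays put. On the stack's side away from the tray stands a fixed white packing pad, 190 x 120 mm, 52 mm high, 8 to 14 mm from the carton: above it fingers have room to come down beside the red phone's long side and push it across.
- bottom: Black phone under the grey one, same size, loose, 40 to 55 mm above the table, on a fixed white carton of 156 x 74 mm, 40 mm high, its long side running with the phones. Origin: centre of its underside; x along its length. Stays put.
- tray: Disinfecting tray: fixed blue housing, 190 x 120 mm (x, y), 67 mm high, flat black top without rim, 3 mm lower than the red phone's underside at the start. It stands along one long side of the stack, left or right, 8 to 14 mm from the carton; its x axis runs along the phones (within 3 degrees), y across them. Origin: centre of its underside, on the table; z up.
Things that resemble listed ones, but are neither listed nor needed, are in the scene too. There is more than one size of the red; the one meant has the size given above.

How it is judged:
At the end, for the whole second after the job is handed in: The red phone lies at rest, flat on the black top of the tray, its centre within 25 mm lengthways and 30 mm crossways of the tray's centre and within 12 degrees of the tray's length; the grey and the black phone are within 12 mm of where they began and within 10 degrees of the tray's length (x of red in the frame of tray between -0.025 and 0.025 m and y of red in the frame of tray between -0.03 and 0.03 m and z of red in the frame of tray between 0.063 and 0.071 m and angle between the x axis of red and the x axis of tray, either way round below 0.21 rad and angle between red's own z axis and vertical below 0.06 rad and linear speed of red below 0.02 m/s and distance of each of middle, bottom from where it was at the start of the episode below 0.012 m and angle between the x axis of each of middle, bottom and the x axis of tray, either way round below 0.18 rad); the robot touches nothing.
It fails at once if the red phone is lifted more than 15 mm above where it lay instead of being slid (height (world z) of red above 0.085 m).
It fails at once if the grey phone beneath is shifted by more than 15 mm (distance of middle from where it was at the start of the episode above 0.015 m).
It fails at once if the black phone beneath is shifted by more than 15 mm (distance of bottom from where it was at the start of the episode above 0.015 m).
It also fails if it takes over 32 s, if anything falls off the work surface, if the arm or the gripper's body presses on something with over 40 N, if the wrist force passes 120 N, or if a joint passes its speed limit or range.

ROBOT

A 6-joint arm with a two-finger parallel gripper is mounted at the origin on the work surface. World frame = base frame: x ahead of the robot, y to its left, z up, the work surface at z = 0. Lengths are in m, angles in rad, forces in N, time in s.
With the tool pointing down it reaches from about 0.3 to 0.775 m from the base axis. Payload 14.6 kg.
Tool frame: the origin (TCP) lies on the centre line of the jaws, within the pads' length; the fingertips stand 25 mm ahead of it and the grasp point (between the pads) lies 6 mm ahead of it (ctrl.tip_reach is the distance from the TCP to the fingertips, in m); z points along the fingers, y is the line along which they close (so a half turn about z gives the same grasp; the last joint's range is limited). The gripper opens to 94 mm and grips with 3 to 60 N. Pads are 16 mm wide; open, the fingers measure 119 mm over their backs; the gripper's body (75 mm by 177 mm) begins 78 mm behind the grasp point.
Start: joints at [1.051, 0.3, 1.521, -0, 1.321, -0.067], TCP at [0.241, 0.495, 0.23] pointing down, gripper open.
Joint ranges: [-3.03, 3.03], [-0.79, 2.21], [0.23, 2.52], [-1.04, 4.18], [0, 3.07], [-2.55, 2.55]. Speed limits (rad/s): [2.22, 2.22, 2.57, 3.14, 3.14, 3.14].

INTERFACE

Orientations are given as [roll, pitch, yaw] about the fixed x, y, z axes, in that order (R = Rz(yaw) Ry(pitch) Rx(roll)).
In Python, from station import ctrl gives the robot as it stands. The module is installed in compiled form; this text tells all that it offers.
- The arm moves only by the tool apply_moves, never from a script. Its argument "deltas" is a list of rows, each a list of 7 numbers: the closure in counts, from 0 (fully open) to 255 (shut), then the shift along the world's x, y, z in cm, then the turn, a rotation vector about the world's x, y, z in rad. In form: [[jaw, tx, ty, tz, ax, ay, az], ...]. A call has 1 to 10 rows; each row shifts and turns the commanded pose from where the row before left it; what a row does not reach is not made up. A row lasts 1/10 s, in which the tool goes at most 50 mm and 8.59 degrees, less where a joint would pass 70% of its speed; a pose out of reach is approached as far as the arm can. A call with a gripper value outside its range is refused whole. The fingers move at their own pace and stop on an object; "grip_force" is the grip in N (left out, the last holds). Time passes only in rows, so rows that do not move let the fingers close. It gives the time, the measured TCP pose, the force, the opening and the grip force at its end, in the units of the state.
- ctrl.get_obs(): the state, without advancing time (a new reading comes with each control period).
- ctrl.camera(name): name is "scene" or "top" or "wrist"; returns a dict with "img" (480x640x3 uint8, red, green, blue), "K" (3x3 intrinsics, pixels), "k1" (the pictures are not rectified: a ray, as slopes to the right and down, at radius r is drawn at 1 + k1 r^2 times it, then the intrinsics apply), "pose" (4x4, takes a point from camera to world coordinates); the wrist camera has in their place "hand_eye" (4x4, takes a point from camera to tool coordinates, whose origin is the TCP and whose axes are the flange's). Camera axes: x right, y up, looking along -z (the intrinsics and any distortion apply to the point x, -y, -z); pixel columns grow to the right and rows downward; lengths in m; the calibration is good to about 2 mm. A picture is of the moment at which its call begins: read the wrist's pose just before it. There is no depth.
- ctrl.hand_in(): hands the job in; it is judged then, once.
The state is a dict: "time_s": time; "qpos": joint angles; "joint_vel": joint speeds; "tau": joint torques, N m; "ee_pos": TCP position; "eef_rot": TCP orientation; "force": force on the tool from outside, world axes, zero at the start; "moment": the same for the moment, N m; "grip_width": finger opening in m; "grip_force": force on a finger pad.
Only numpy, scipy, OpenCV 4.12 (cv2) and the standard library are available. Lean on these libraries where they do the work, as an engineer would, in place of code of your own. Each camera call takes 0.05 s, during which the arm holds its last target. There are 200 camera calls.

## Working session

There is one attempt and no reset: what is moved stays moved. The work goes in short steps, Python scripts to look and compute and a tool call to move; the robot and the scene stay as the last step left them, time stands still between calls to the robot, and variables do not carry over. Pictures are saved under pics/ and viewed, at most 10 in all, crops included, and the job is handed in when it is done.

Besides the shell and the picture viewer there is one more tool, called as name([rows], argument=value, ...), one row to a line, values as JSON. apply_moves: Moves the arm, as the interface text tells. Its arguments: {"type":"object","properties":{"deltas":{"type":"array"},"grip_force":{"type":"number"}},"required":["deltas"]}

```bash
mkdir -p pics
cat > h.py <<'E'
import numpy as np,cv2
from station import ctrl
def cast(c,uv,z,pose=None):
    K=c["K"];k1=c["k1"];P=np.array(c["pose"] if pose is None else pose)
    uv=np.atleast_2d(uv).astype(float)
    d=np.c_[(uv[:,0]-K[0][2])/K[0][0],(uv[:,1]-K[1][2])/K[1][1]]
    u=d.copy()
    for _ in range(20): u=d/(1+k1*(u**2).sum(1,keepdims=True))
    r=np.c_[u[:,0],-u[:,1],-np.ones(len(u))]@P[:3,:3].T
    o=P[:3,3]; return o+r*((z-o[2])/r[:,2])[:,None]
E
python3 - <<'E'
from h import *
for n in("top","scene"):
    c=ctrl.camera(n);cv2.imwrite(f"pics/{n}0.png",c["img"][:,:,::-1]);print(np.round(c["K"],1),c["k1"],np.round(c["pose"],3))
print(ctrl.get_obs())
E
```

```text
[[452.7   0.  316.1]
 [  0.  452.7 236.2]
 [  0.    0.    1. ]] -0.017074022636952225 [[-0.015  0.978 -0.206  0.263]
 [-1.    -0.016 -0.004 -0.114]
 [-0.007  0.206  0.978  0.876]
 [ 0.     0.     0.     1.   ]]
[[550.7   0.  321.8]
 [  0.  550.7 250.4]
 [  0.    0.    1. ]] -5.797439063373383e-05 [[-0.667 -0.401  0.627  1.188]
 [ 0.745 -0.36   0.562  0.563]
 [ 0.     0.843  0.539  0.735]
 [ 0.     0.     0.     1.   ]]
{'time_s': 0.1, 'qpos': array([ 1.05140270e+00,  3.00384416e-01,  1.52150315e+00, -3.47310374e-05,
        1.32071797e+00, -6.65556952e-02]), 'joint_vel': array([-0.00043054, -0.00087824, -0.00024045,  0.00016548,  0.00057538,
       -0.00144951]), 'tau': array([ 1.23440201e-03, -5.32642579e+01, -3.53288269e+01,  7.10172113e-02,
        2.34550936e-02, -3.87439832e-05]), 'ee_pos': array([0.24051969, 0.49438879, 0.22996684]), 'eef_rot': array([-3.14057977e+00, -3.37959654e-05,  2.68876332e+00]), 'force': array([-0.80906852,  0.46716206,  0.12254707]), 'moment': array([ 0.03831671, -0.02781029,  0.00511728]), 'grip_force': 0.0, 'grip_width': 0.09413162419466684}
```

View pics/top0.png

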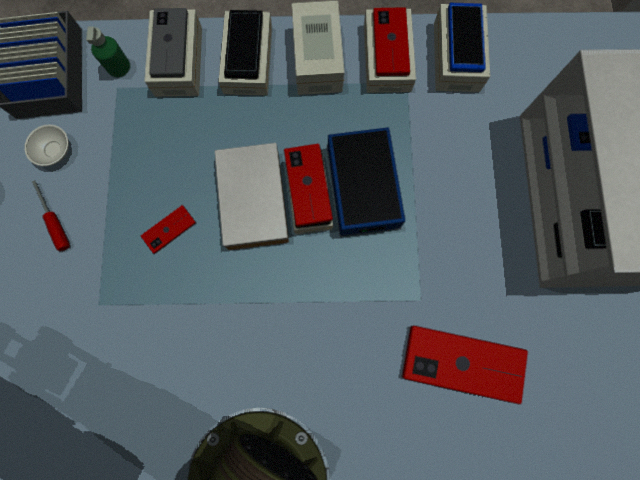

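View pics/scene0.png

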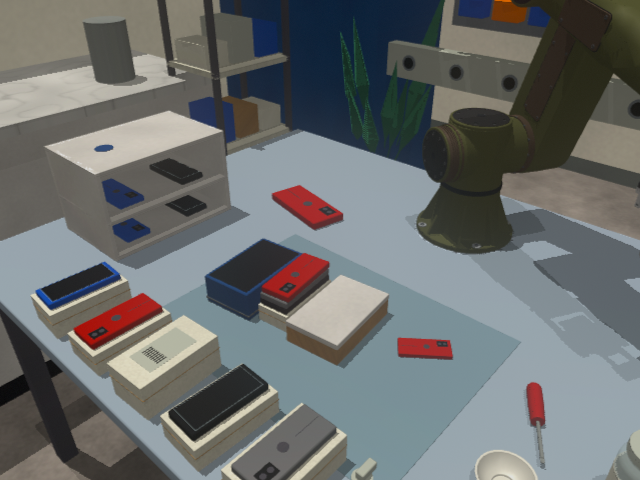

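The top view shows the stack's red phone at about (308,186), with the tray to its right at (366,180) and the white pad to its left at (250,195). The scene view agrees. The other red phones, at (168,230), (465,365) and (392,40), are decoys.

```bash
cat > m.py <<'E'
from h import *
def rect(c,mask,seed,z):
    n,l=cv2.connectedComponents(mask.astype(np.uint8))
    m=(l==l[seed[1],seed[0]]).astype(np.uint8)
    cs=cv2.findContours(m,cv2.RETR_EXTERNAL,cv2.CHAIN_APPROX_NONE)[0]
    p=max(cs,key=cv2.contourArea)[:,0]
    w=cast(c,p,z)[:,:2]
    (ctr,sz,a)=cv2.minAreaRect((w*1000).astype(np.float32))
    b=cv2.boxPoints((ctr,sz,a));e=[b[1]-b[0],b[2]-b[1]];e=max(e,key=np.linalg.norm)
    if e[0]<0:e=-e
    return np.round(ctr,1),np.round(sz,1),round(float(np.degrees(np.arctan2(e[1],e[0]))),2)
def run():
    c=ctrl.camera("top");im=c["img"];hsv=cv2.cvtColor(im,cv2.COLOR_RGB2HSV);h,s,v=cv2.split(hsv)
    red=((h<8)|(h>172))&(s>150)&(v>90)
    return c,h,s,v,red
E
python3 - <<'E'
from m import *
c,h,s,v,red=run()
print("red",rect(c,red,(320,200),.085))
print("pad",rect(c,(s<40)&(v>110),(250,195),.052))
print([ (int(h[y,x]),int(s[y,x]),int(v[y,x])) for x,y in[(250,195),(366,180),(333,180),(397,180),(366,132),(300,236)]])
blue=(h>100)&(h<130)&(s>130)
dark=(v<60)
print("traytop",rect(c,dark,(366,180),.067)); print("tray+rim",rect(c,blue|dark,(366,180),.067))
E
```

```text
red (array([529.9, -96.9]), array([147.4,  66.4]), 8.4)
pad (array([524.4,  13.8]), array([191.2, 121.5]), 6.52)
[(41, 13, 156), (90, 26, 20), (110, 255, 21), (107, 205, 82), (106, 250, 49), (96, 63, 125)]
traytop (array([ 547.1, -206. ]), array([177.2, 108. ]), 6.4)
tray+rim (array([ 534.1, -163.7]), array([203.7, 204.8]), -83.64)
```

apply_moves([
  [0,1.76,-3.35,0,0,0,-0.062],
  [0,1.76,-3.35,0,0,0,-0.062],
  [0,1.76,-3.35,0,0,0,-0.062],
  [0,1.76,-3.35,0,0,0,-0.062],
  [0,1.76,-3.35,0,0,0,-0.062],
  [0,1.76,-3.35,0,0,0,-0.062],
  [0,1.76,-3.35,0,0,0,-0.062],
  [0,1.76,-3.35,0,0,0,-0.062],
])

```text
time_s: 0.95
ee_pos: [0.3818, 0.2251, 0.2304]
eef_rot: [-3.142, 0.0, 2.19]
force: [0.7, -0.5, -0.0]
grip_width: 0.0941
grip_force: 0.0
```

apply_moves([
  [0,1.76,-3.35,0,0,0,-0.062],
  [0,1.76,-3.35,0,0,0,-0.062],
  [0,1.76,-3.35,0,0,0,-0.062],
  [0,1.76,-3.35,0,0,0,-0.062],
  [0,1.76,-3.35,0,0,0,-0.062],
  [0,1.76,-3.35,0,0,0,-0.062],
  [0,1.76,-3.35,0,0,0,-0.062],
  [0,1.76,-3.35,0,0,0,-0.062],
  [0,0,0,0,0,0,0],
])

```text
time_s: 1.85
ee_pos: [0.5232, -0.0446, 0.2298]
eef_rot: [-3.141, 0.0, 1.691]
force: [-0.3, 0.2, 0.0]
grip_width: 0.0938
grip_force: 0.0
```

apply_moves([
  [0,0,0.3,-2.5,0,0,0],
  [0,0,0.3,-2.5,0,0,0],
  [0,0,0,-2.5,0,0,0],
  [0,0,0,-2.0,0,0,0],
  [0,0,0,0,0,0,0],
])

```text
time_s: 2.35
ee_pos: [0.5208, -0.0348, 0.1331]
eef_rot: [-3.137, -0.001, 1.698]
force: [0.1, -0.1, -0.2]
grip_width: 0.094
grip_force: 0.0
```

Run:
```python
from h import *
a=ctrl.camera("wrist")["img"];b=ctrl.camera("scene")["img"][200:400,180:420]
b=cv2.resize(b,(576,480),interpolation=cv2.INTER_CUBIC); a=cv2.resize(a,(0,0),fx=.35,fy=.35)
o=np.zeros((480,800,3),np.uint8);o[:,:576]=b;o[:a.shape[0],576:576+a.shape[1]]=a
cv2.imwrite("pics/p1.png",o[:,:,::-1])
```

```text
(no output)
```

View pics/p1.png

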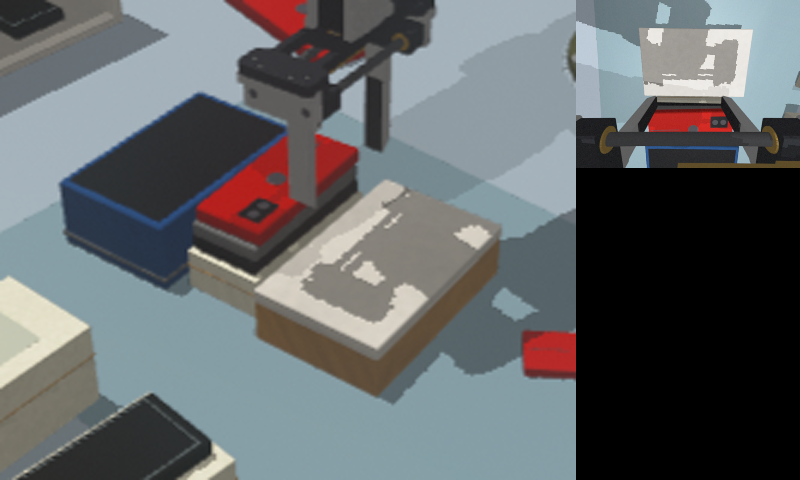

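Two fingers, seen at (305,170) and (378,110) in the crop, stand on the pad side of the red phone at a tip height of about 108 mm. Both are roughly 20 mm clear of the phone's edge.

apply_moves([
  [0,0,0,-1.6,0,0,0],
  [0,0,0,-1.6,0,0,0],
  [0,0,0,0,0,0,0],
  [0,0,0,0,0,0,0],
])

```text
time_s: 2.85
ee_pos: [0.5227, -0.0354, 0.1047]
eef_rot: [3.14, 0.0, 1.697]
force: [-0.2, 0.0, 1.6]
grip_width: 0.0938
grip_force: 0.0
```

apply_moves([
  [0,0,0,-0.35,0,0,0],
  [0,0.08,-0.6,0,0,0,0],
  [0,0.08,-0.6,0,0,0,0],
  [0,0.08,-0.6,0,0,0,0],
  [0,0.08,-0.4,0,0,0,0],
  [0,0.08,-0.4,0,0,0,0],
  [0,0.08,-0.4,0,0,0,0],
  [0,0.06,-0.4,0,0,0,0],
  [0,0.06,-0.4,0,0,0,0],
  [0,0,0,0,0,0,0],
])

```text
time_s: 3.85
ee_pos: [0.5282, -0.0739, 0.0999]
eef_rot: [-3.142, 0.0, 1.696]
force: [-0.0, 0.1, -0.5]
grip_width: 0.0938
grip_force: 0.0
```

Run:
```python
from h import *
a=ctrl.camera("top")["img"][110:260,190:430];b=ctrl.camera("scene")["img"][200:350,180:420]
o=np.vstack([cv2.resize(x,(480,300),interpolation=cv2.INTER_CUBIC) for x in(a,b)])
cv2.imwrite("pics/p2.png",o[:,:,::-1])
```

```text
(no output)
```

View pics/p2.png

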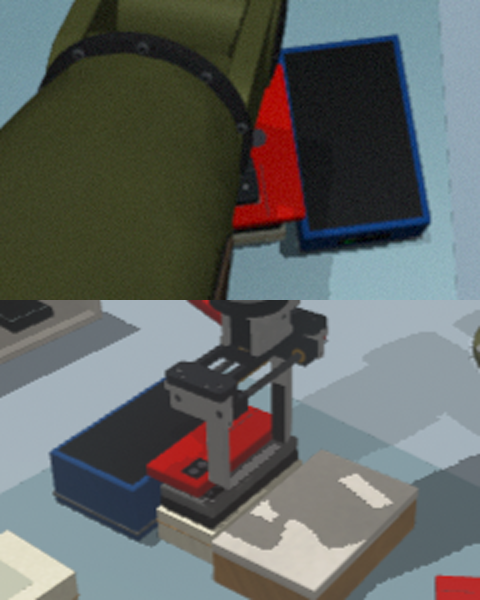

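The red phone has slid about 19 mm towards the tray. The grey phone shows uncovered beneath it and hasn't moved, so I'll keep pushing.

apply_moves([
  [0,0.06,-0.45,0,0,0,0],
  [0,0.06,-0.45,0,0,0,0],
  [0,0.06,-0.45,0,0,0,0],
  [0,0.06,-0.45,0,0,0,0],
  [0,0.06,-0.45,0,0,0,0],
  [0,0.06,-0.45,0,0,0,0],
  [0,0.06,-0.45,0,0,0,0],
  [0,0.06,-0.45,0,0,0,0],
  [0,0.06,-0.45,0,0,0,0],
  [0,0,0,0,0,0,0],
])

```text
time_s: 4.95
ee_pos: [0.5337, -0.1145, 0.0999]
eef_rot: [3.142, 0.0, 1.696]
force: [0.3, -0.4, 1.1]
grip_width: 0.094
grip_force: 0.0
```

apply_moves([
  [0,0.06,-0.45,0,0,0,0],
  [0,0.06,-0.45,0,0,0,0],
  [0,0.06,-0.45,0,0,0,0],
  [0,0.06,-0.45,0,0,0,0],
  [0,0.06,-0.45,0,0,0,0],
  [0,0.06,-0.45,0,0,0,0],
  [0,0.06,-0.45,0,0,0,0],
  [0,0.06,-0.45,0,0,0,0],
  [0,0.06,-0.4,0,0,0,0],
  [0,0,0,0,0,0,0],
])

```text
time_s: 5.95
ee_pos: [0.5391, -0.1545, 0.0999]
eef_rot: [3.142, 0.0, 1.696]
force: [-0.9, -0.0, 0.6]
grip_width: 0.0941
grip_force: 0.0
```

Run:
```python
from h import *
a=ctrl.camera("top")["img"][110:260,190:430];b=ctrl.camera("scene")["img"][200:350,180:420]
o=np.vstack([cv2.resize(x,(480,300),interpolation=cv2.INTER_CUBIC) for x in(a,b)])
cv2.imwrite("pics/p3.png",o[:,:,::-1])
```

```text
(no output)
```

View pics/p3.png

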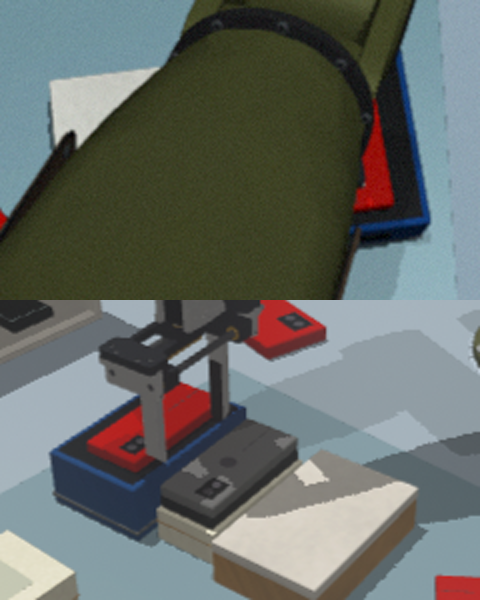

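The red phone lies on the tray top and the grey and black phones are still in place. I'll push another 6 mm, back off, lift and check.

apply_moves([
  [0,0.04,-0.3,0,0,0,0],
  [0,0.04,-0.3,0,0,0,0],
  [0,0,0,0,0,0,0],
  [0,-0.1,0.8,0,0,0,0],
  [0,0,0,1,0,0,0],
  [0,0,0,3,0,0,0],
  [0,0,0,3,0,0,0],
  [0,0,0,3,0,0,0],
  [0,0,0,3,0,0,0],
])

```text
time_s: 6.95
ee_pos: [0.5387, -0.1516, 0.2321]
eef_rot: [3.141, 0.0, 1.697]
force: [-0.3, 0.1, 0.3]
grip_width: 0.094
grip_force: 0.0
```

apply_moves([
  [0,-1.5,3.5,0,0,0,0],
  [0,-1.5,3.5,0,0,0,0],
  [0,-1.5,3.5,0,0,0,0],
  [0,-1.5,3.5,0,0,0,0],
  [0,-1.5,3.5,0,0,0,0],
  [0,-1.5,3.5,0,0,0,0],
  [0,-1.5,3.5,0,0,0,0],
  [0,-1.5,3.5,0,0,0,0],
  [0,-1.5,3.5,0,0,0,0],
  [0,0,3.5,0,0,0,0],
])

```text
time_s: 7.95
ee_pos: [0.4023, 0.1996, 0.2311]
eef_rot: [3.14, -0.0, 1.698]
force: [0.3, -0.5, -0.1]
grip_width: 0.0938
grip_force: 0.0
```

apply_moves([
  [0,-1.5,3.5,0,0,0,0],
  [0,-1.5,3.5,0,0,0,0],
  [0,-1.0,3.5,0,0,0,0],
  [0,0,0,0,0,0,0],
])

```text
time_s: 8.35
ee_pos: [0.3624, 0.306, 0.2307]
eef_rot: [3.141, -0.001, 1.701]
force: [1.1, -0.3, 0.3]
grip_width: 0.094
grip_force: 0.0
```

Run:
```python
from m import *
c,h,s,v,red=run()
cv2.imwrite("pics/p4.png",c["img"][100:280,180:440,::-1].repeat(3,0).repeat(3,1))
m=red.copy();m[:,:300]=0;m[:120]=0;m[240:]=0
ys,xs=np.nonzero(m);print(len(xs),xs.mean(),ys.mean())
i=np.argmin((xs-xs.mean())**2+(ys-ys.mean()-15)**2)
r=rect(c,m,(xs[i],ys[i]),.082);print(r)
d=r[0]-[547.1,-206];a=np.radians(6.4);print("in tray",d@[np.cos(a),np.sin(a)],d@[-np.sin(a),np.cos(a)])
print(ctrl.get_obs()["ee_pos"])
```

```text
2433 366.04356761200165 178.20550760378134
(array([ 544.1, -203.4]), array([147.2,  65.9]), 7.31)
in tray -2.6914845337453435 2.9182033864365216
[0.36296607 0.30441836 0.23052431]
```

View pics/p4.png

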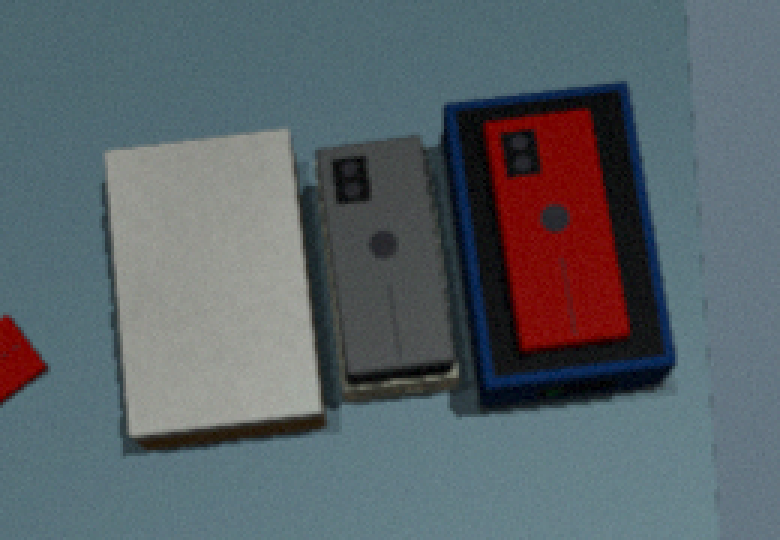

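The red phone lies centred on the tray, within 3 mm each way and about 1° of its length. The grey phone is still squarely on the stack at (385,255) in the crop, so I'm handing in.

```bash
python3 -c "
from station import ctrl
print(ctrl.hand_in())"
```

```text
the job is handed in; nothing more can be done
None
```

I slid the red phone onto the tray and handed the job in; the last picture shows it flat, about 3 mm off centre each way and 1° off the tray's length, with the grey and black phones visibly still on the stack (the hand-in returned no verdict).

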